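# Stack a printed sensor case on the gluing plate and weigh it down

### The job

Stack up the 3D-printed sensor case on the blue gluing plate, each part upright and squarely centred on the one below: first the ribbed tray (its long sides along the plate's), on it the circuit module, then the good vented cover, and last the round steel weight, set down gently on top. Leave the spoiled cover with the red cross, the glue bottle and the scraper where they are.

Things in the scene. Friction and masses are not known exactly. Their poses are not given: they have to be found in the camera images.
- plate: Blue gluing plate, fixed to the table: 80 (x) by 120 (y) by 6 mm thick, with a thin white rectangle that frames the tray's place at its centre. Origin at the centre of its underside; long sides along its y axis; z up, top face 6 mm above the origin.
- tray_mid (a point): Ribbed tray, cream, about 60 g: solid slab 54 (x) by 100 (y) by 14 mm high, its flat top lined with fine dark ribs (print only) that run along y; at each y end a rail 4 mm thick stands 4 mm above the top across the whole width (92 mm free between the rails). The point is at the slab's centre, 7 mm above its underside; z up. Either way round is right.
- module_mid (a point): Circuit module, about 60 g: cream box 46 (x) by 66 (y) by 18 mm high with a green circuit board and components sunk 2 mm or more below its rim (flat rim 3 mm wide, 18 mm above the underside, on which the cover rests). It lies on the tray's flat top between the rails, its long sides along the tray's. The point is at its centre, 9 mm above its underside; z up. Either way round is right.
- cover_mid (a point): Good vented cover, cream, about 50 g: slab 50 (x) by 74 (y) by 14 mm high, five dark slanted vent stripes on its flat top. It rests on the module's rim, its long sides along the module's. The point is at its centre, 7 mm above its underside; z up. Either way round is right.
- weight_mid (a point): Round steel weight, about 390 g: upright plain cylinder 46 mm in diameter, 30 mm high, a darker disc on its top. The point is at its centre, 15 mm above its underside; z up.
- reject_mid (a point): Spoiled cover, to be left alone: the same cream slab as the good cover, 50 by 74 by 14 mm, but with a large red cross on top and no vents. The point is at its centre, 7 mm above its underside; long sides along y.
- glue: Glue bottle, to be left alone: white, orange band, blue pointed cap; 36 mm in diameter, 112 mm tall, standing loose to one side of the parts. Origin at the centre of its underside; z up.
- scraper_grip (a point): Scraper (spatula about 200 mm long), to be left alone: lies loose to one side of the parts. The point is on its handle; the tool's x axis runs from handle to blade.
Mind the look-alikes: they are no part of the job. Leave any brown look-alike of the part that bears tray_mid alone. Of the things like the part that bears weight_mid, leave any that is yellow; of the rest the smaller one is meant.

How it is judged:
At the end, for the whole second after the job is handed in: Tray on plate, module on tray, good cover on module, weight on cover: each centred within 10 mm on the one below, seated (height within 4 mm), upright within 0.08 rad; long sides of tray, module and cover within 0.175 rad of the plate's; all released and at rest (horizontal distance between tray_mid and plate below 0.01 m and z of tray_mid in the frame of plate between 0.009 and 0.017 m and angle between each of tray_mid, module_mid, cover_mid, weight_mid's own z axis and vertical below 0.08 rad and linear speed of each of tray, module, cover, weight below 0.02 m/s and angle between the y axis of each of tray_mid, module_mid, cover_mid and the y axis of plate, either way round below 0.175 rad and horizontal distance between module_mid and tray_mid below 0.01 m and z of module_mid in the frame of tray_mid between 0.012 and 0.02 m and horizontal distance between cover_mid and module_mid below 0.01 m and z of cover_mid in the frame of module_mid between 0.012 and 0.02 m and horizontal distance between weight_mid and cover_mid below 0.01 m and z of weight_mid in the frame of cover_mid between 0.018 and 0.026 m); the robot touches nothing.
It fails at once if the spoiled cover is moved more than 30 mm (distance of reject_mid from where it was at the start of the episode above 0.03 m).
It fails at once if the glue bottle is moved more than 30 mm (distance of glue from where it was at the start of the episode above 0.03 m).
It fails at once if the scraper is moved more than 30 mm (distance of scraper_grip from where it was at the start of the episode above 0.03 m).
It fails at once if the weight is banged down on the cover (more than 60 N) (contact force between weight and cover above 60 N).
It also fails if it takes over 115 s, if anything falls off the work surface, if the arm or the gripper's body presses on something with over 40 N, if the wrist force passes 120 N, or if a joint passes its speed limit or range.

### The arm

A 6-joint arm with a two-finger parallel gripper is mounted at the origin on the work surface. World frame = base frame: x ahead of the robot, y to its left, z up, the work surface at z = 0. Lengths are in m, angles in rad, forces in N, time in s.
With the tool pointing down it reaches from about 0.35 to 0.85 m from the base axis. Payload 8.1 kg.
Tool frame: the origin (TCP) lies on the mounting face of the last link; the fingertips stand 186 mm ahead of it and the grasp point (between the pads) lies 167 mm ahead of it; z points along the fingers, y is the line along which they close (so a half turn about z gives the same grasp; the last joint's range is limited). The gripper opens to 93 mm and grips with 3 to 60 N. Pads are 15 mm wide; open, the fingers measure 128 mm over their backs; the gripper's body (75 mm by 188 mm) begins 65 mm behind the grasp point.
Start: joints at [1.211, 0.13, 1.488, -0, 1.523, -0.085], TCP at [0.163, 0.577, 0.405] pointing down, gripper open.
Joint ranges: [-2.96, 2.96], [-0.89, 2.26], [0.02, 2.5], [-1.34, 4.48], [0, 2.73], [-2.66, 2.66]. Speed limits (rad/s): [2.39, 2.39, 2.79, 3.14, 3.14, 3.14].

### API

Orientations are given as a rotation vector (axis times angle).
In Python, from plant import read_state, read_camera, camera_params, close_job gives the robot as it stands. The module is installed in compiled form; this text tells all that it offers.
- The arm moves only by the tool servo_tool, never from a script. Its argument "increments" is a list of rows, each an object with "slide": the shift along the tool's x, y, z in mm, a list of three; "dr": the turn, a rotation vector about the tool's x, y, z in rad, a list of three; "jaw": the closure, from 0 (fully open) to 1 (shut). In form: [{"slide": [x, y, z], "dr": [ax, ay, az], "jaw": jaw}, ...]. A call has 1 to 20 rows; each row is the pose to reach, as a shift and turn from the pose commanded when the call began, along the tool's axes at that moment; what a row does not reach only later rows make up. A row lasts 1/10 s, in which the tool goes at most 50 mm and 8.59 degrees, less where a joint would pass 70% of its speed; a pose out of reach is approached as far as the arm can. A call with a gripper value outside its range is refused whole. The fingers move at their own pace and stop on an object; "force" is the grip in N (left out, the last holds). Time passes only in rows, so rows that repeat a pose let the fingers close. It gives the time, the measured TCP pose, the force, the opening and the grip force at its end, in the units of the state.
- read_state(): the state, without advancing time (a new reading comes with each control period).
- read_camera(name): name is "scene" or "top" or "wrist"; returns (picture, depth): 420x560x3 uint8, red, green, blue; 420x560 float32, m along the optical axis (not along the pixel's ray), 0 where there is no reading.
- camera_params(name): a dict with "fx", "fy", "cx", "cy" (pixels), "rvec" (rotation vector, rad) and "tvec" (3), from world to camera coordinates, as OpenCV has them. Camera axes: x right, y down, z forward; pixel columns grow to the right and rows downward; lengths in m; the calibration is good to about 2 mm. A picture is of the moment at which its call begins: read the wrist's pose just before it. camera_params takes no time and is no camera call; for the wrist camera it gives the pose at the moment of the call.
- close_job(): hands the job in; it is judged then, once.
The state is a dict: "t": time; "q": joint angles; "dq": joint speeds; "joint_torque": joint torques, N m; "tool_pos": TCP position; "orientation": TCP orientation; "force": force on the tool from outside, world axes, zero at the start; "wrist_torque": the same for the moment, N m; "opening": finger opening in m; "gripper_force": force on a finger pad.
Only numpy, scipy, OpenCV 4.12 (cv2) and the standard library are available. Lean on these libraries where they do the work, as an engineer would, in place of code of your own. Each camera call takes 0.05 s, during which the arm holds its last target. There are 200 camera calls.

## Working session

There is one attempt and no reset: what is moved stays moved. The work goes in short steps, Python scripts to look and compute and a tool call to move; the robot and the scene stay as the last step left them, time stands still between calls to the robot, and variables do not carry over. Pictures are saved under pics/ and viewed, at most 14 in all, crops included, and the job is handed in when it is done.

Besides the shell and the picture viewer there is one more tool, called after "Request:" by a JSON object that holds its "name" and its "arguments". servo_tool: Moves the arm, as the interface text tells. Its arguments: {"type":"object","properties":{"increments":{"type":"array"},"force":{"type":"number"}},"required":["increments"]}

```bash
mkdir -p pics
cat > h.py <<'E'
import numpy as np, cv2
from plant import *
from scipy.spatial.transform import Rotation as R
def cast(p,uv,z):
    Rm=R.from_rotvec(p["rvec"]).as_matrix(); t=np.array(p["tvec"])
    uv=np.atleast_2d(np.array(uv,float))
    d=np.c_[(uv[:,0]-p["cx"])/p["fx"],(uv[:,1]-p["cy"])/p["fy"],np.ones(len(uv))]@Rm
    c=-Rm.T@t
    return c+d*((z-c[2])/d[:,2])[:,None]
def cloud(p,dep):
    v,u=np.mgrid[:420,:560]; Rm=R.from_rotvec(p["rvec"]).as_matrix()
    X=np.dstack([(u-p["cx"])/p["fx"]*dep,(v-p["cy"])/p["fy"]*dep,dep])-np.array(p["tvec"])
    return X@Rm
def shot(n,f):
    p=camera_params(n); im,d=read_camera(n)
    cv2.imwrite("pics/%s.png"%f,im[:,:,::-1]); np.savez("pics/%s.npz"%f,im=im,d=d,**{k:np.array(v) for k,v in p.items()})
    return p,im,d
E
python3 - <<'E'
from h import *
for n in("top","scene"):
    p,im,d=shot(n,n+"0"); print(n,{k:np.round(v,3) for k,v in p.items()})
s=read_state();print(s)
E
```

```text
top {'fx': np.float64(541.951), 'fy': np.float64(541.951), 'cx': np.float64(291.503), 'cy': np.float64(206.524), 'rvec': array([ 2.192, -2.189,  0.072]), 'tvec': array([-0.053,  0.567,  1.448])}
scene {'fx': np.float64(519.533), 'fy': np.float64(519.533), 'cx': np.float64(285.091), 'cy': np.float64(206.803), 'rvec': array([ 1.749,  2.059, -0.598]), 'tvec': array([ 0.145, -0.423,  1.655])}
{'t': 0.1, 'q': array([ 1.21058811e+00,  1.31085537e-01,  1.48917477e+00,  7.95777098e-06,
        1.52301008e+00, -8.53893740e-02]), 'dq': array([-2.60876009e-05, -1.10910493e-03, -3.10131046e-03, -4.38523659e-04,
       -4.95547041e-04, -4.01853232e-04]), 'joint_torque': array([ 5.20788653e-04, -5.61341572e+01, -4.93095553e+01,  7.69247976e-02,
        2.90843431e-02, -6.75597221e-05]), 'tool_pos': array([0.1627205 , 0.57729653, 0.40378974]), 'orientation': array([-4.30275859e-01, -3.11160452e+00,  2.56717325e-03]), 'force': array([-0.4883337 ,  0.42904364,  0.17317917]), 'wrist_torque': array([ 0.03396624, -0.08290246, -0.07984984]), 'gripper_force': 0.0, 'opening': 0.09312432628988342}
```

View pics/top0.png

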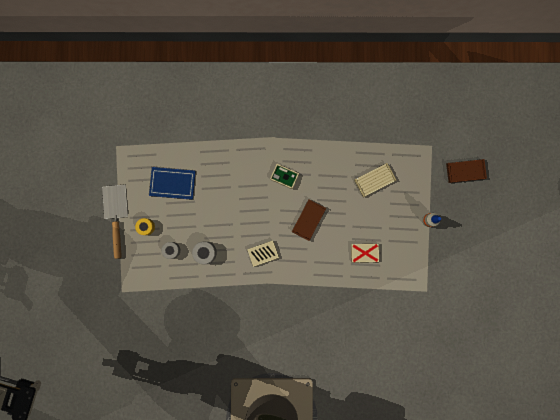

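View pics/scene0.png

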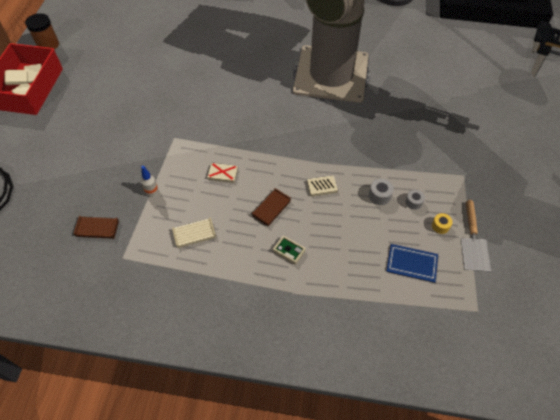

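Top view, with +x up and +y left: plate (172,183), module (286,176), tray (376,180), good cover (263,253), reject (366,253). The small grey weight is at (172,250) and the bigger one at (205,253). The brown trays and the yellow weight are decoys.

```bash
cat >> h.py <<'E'
def rect(p,mask,near,z):
    """min-area rect of the blob nearest pixel `near`, cast on plane z: centre, sides (mm), long-axis yaw (rad, mod pi)"""
    cs,_=cv2.findContours(mask.astype(np.uint8),cv2.RETR_EXTERNAL,cv2.CHAIN_APPROX_NONE)
    cs=[c for c in cs if cv2.contourArea(c)>60]
    c=min(cs,key=lambda c:np.hypot(*(cv2.boundingRect(c)[i]+cv2.boundingRect(c)[i+2]/2-near[i] for i in(0,1))))
    w=cast(p,c[:,0,:],z)[:,:2]
    (x,y),(a,b),_=r=cv2.minAreaRect((w*1000).astype(np.float32))
    q=cv2.boxPoints(r); e=max(q[1]-q[0],q[2]-q[1],key=np.linalg.norm)
    return np.round([x,y,max(a,b),min(a,b)],1),round(float(np.arctan2(e[1],e[0])%np.pi),3)
E
python3 - <<'E'
from h import *
f=np.load("pics/top0.npz");p={k:f[k] for k in f};im=p["im"].astype(int);P=cloud(p,p["d"])
h=P[...,2]
for n,uv,z in [("plate",(172,183),.006),("module",(286,176),.018),("tray",(376,180),.016),("cover",(263,253),.014),("reject",(366,253),.014),("w",(172,250),.03),("W",(205,253),.03),("brown",(309,219),.014),("glue",(433,220),.1)]:
    b=im[...,2]; 
    m=(b-im[...,0]>25) if n=="plate" else h>z*.5+.001
    m=cv2.morphologyEx(m.astype(np.uint8),cv2.MORPH_CLOSE,np.ones((3,3)))
    print(n,*rect(p,m,uv,z),round(float(h[uv[1],uv[0]]),3))
E
```

```text
plate [632.3 275.2 119.3  79.3] 1.489 0.009
module [652.4 -33.7  68.6  53.2] 1.196 0.017
tray [ 640.8 -278.8  101.4   53.5] 2.037 0.013
cover [444.3  26.7  73.8  56.1] 1.92 0.015
reject [ 445.8 -250.6   75.7   56.5] 1.572 0.014
w [449.4 273.2  45.5  42.6] 1.572 0.029
W [442.9 182.5  61.   60.4] 1.114 0.041
brown [529.3 -95.5 105.5  56.8] 2.677 0.015
glue [ 530.3 -412.9   35.9   30.6] 1.572 0.082
```

```bash
cat >> h.py <<'E'
def go(x,y,z,yaw):
    """increment to TCP x,y,z (mm), tool down, tool-y at world yaw (mod pi, nearest)"""
    s=read_state(); Rc=R.from_rotvec(s["orientation"])
    c=Rc.as_matrix()[:,1]; cur=np.arctan2(c[1],c[0])
    yaw=cur+(yaw-cur+np.pi/2)%np.pi-np.pi/2
    T=R.from_matrix(np.array([[-np.sin(yaw)*-1,np.cos(yaw),0],[-np.cos(yaw),np.sin(yaw),0],[0,0,-1]]))
    dr=(Rc.inv()*T).as_rotvec()
    sl=Rc.inv().apply(np.array([x,y,z])-1000*s["tool_pos"])
    print("t",round(s["t"],2),"pos",np.round(1000*s["tool_pos"],1),"slide",np.round(sl,1),"dr",np.round(dr,4),"q",np.round(s["q"],2),"rows>=",round(max(np.linalg.norm(sl)/50,np.linalg.norm(dr)/.15),1))
E
python3 -c "
from h import *
go(641,-279,330,.466)"
```

```text
Traceback (most recent call last):
  File "h.py", line 32, in go
    T=R.from_matrix(np.array([[-np.sin(yaw)*-1,np.cos(yaw),0],[-np.cos(yaw),np.sin(yaw),0],[0,0,-1]]))
  File "scipy/spatial/transform/_rotation.pyx", line 1143, in scipy.spatial.transform._rotation.Rotation.from_matrix
ValueError: Non-positive determinant (left-handed or null coordinate frame) in rotation matrix 0: [[ 0.4493164  0.8933727  0.       ]
 [-0.8933727  0.4493164  0.       ]
 [ 0.         0.        -1.       ]].
```

```bash
sed -i 's/\[\[-np.sin(yaw)\*-1,np.cos(yaw),0\],\[-np.cos(yaw),/[[-np.sin(yaw),np.cos(yaw),0],[np.cos(yaw),/' h.py
python3 -c "
from h import *
go(641,-279,330,.466)"
```

```text
t 0.1 pos [162.7 577.3 403.8] slide [-692.7 -694.2   74.8] dr [-1.6e-03  6.0e-04  8.3e-01] q [ 1.21  0.13  1.49  0.    1.52 -0.09] rows>= 19.7
```

Request:
{"name": "servo_tool", "arguments": {"increments": [{"slide":[-693,-694,75],"dr":[0,0,0.83],"jaw":0},{"slide":[-693,-694,75],"dr":[0,0,0.83],"jaw":0},{"slide":[-693,-694,75],"dr":[0,0,0.83],"jaw":0},{"slide":[-693,-694,75],"dr":[0,0,0.83],"jaw":0},{"slide":[-693,-694,75],"dr":[0,0,0.83],"jaw":0},{"slide":[-693,-694,75],"dr":[0,0,0.83],"jaw":0},{"slide":[-693,-694,75],"dr":[0,0,0.83],"jaw":0},{"slide":[-693,-694,75],"dr":[0,0,0.83],"jaw":0},{"slide":[-693,-694,75],"dr":[0,0,0.83],"jaw":0},{"slide":[-693,-694,75],"dr":[0,0,0.83],"jaw":0},{"slide":[-693,-694,75],"dr":[0,0,0.83],"jaw":0},{"slide":[-693,-694,75],"dr":[0,0,0.83],"jaw":0},{"slide":[-693,-694,75],"dr":[0,0,0.83],"jaw":0},{"slide":[-693,-694,75],"dr":[0,0,0.83],"jaw":0},{"slide":[-693,-694,75],"dr":[0,0,0.83],"jaw":0},{"slide":[-693,-694,75],"dr":[0,0,0.83],"jaw":0},{"slide":[-693,-694,75],"dr":[0,0,0.83],"jaw":0},{"slide":[-693,-694,75],"dr":[0,0,0.83],"jaw":0},{"slide":[-693,-694,75],"dr":[0,0,0.83],"jaw":0},{"slide":[-693,-694,75],"dr":[0,0,0.83],"jaw":0}]}}

```text
t: 2.1
tool_pos: [0.6419, -0.2815, 0.3283]
orientation: [-1.65, -2.672, 0.001]
force: [0.5, -0.2, 0.7]
opening: 0.0931
gripper_force: 0.0
```

```bash
python3 -c "
from h import *
go(641,-279,330,.466)
p,im,d=shot('wrist','w1')
P=cloud(p,d);print(P[210,280],-R.from_rotvec(p['rvec']).as_matrix().T@p['tvec'])"
```

```text
t 2.1 pos [ 641.9 -281.5  328.3] slide [ 2.6  0.3 -1.7] dr [-0.0009 -0.0005 -0.0016] q [-0.49  0.44  1.26 -0.    1.44 -0.95] rows>= 0.1
[ 0.64376497 -0.2951529   0.01472072] [ 0.61009569 -0.21822946  0.30852039]
```

View pics/w1.png

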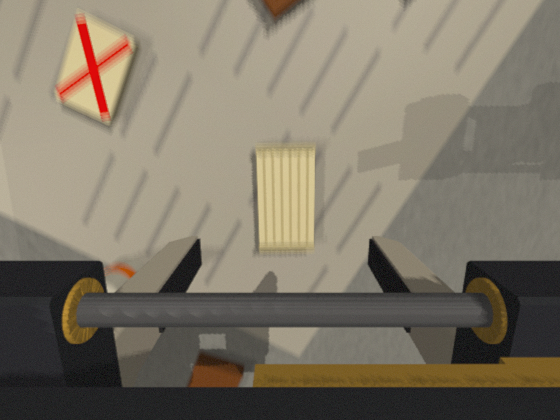

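The tray spans about (256..315, 145..252), between the open fingers, and is well aligned with them. I'll refine its pose from this view.

```bash
cat >> h.py <<'E'
def wr(f,near,z,lo,hi):
    g=np.load("pics/%s.npz"%f);p={k:g[k] for k in g};hh=cloud(p,p["d"])[...,2]
    m=cv2.morphologyEx(((hh>lo)&(hh<hi)).astype(np.uint8),cv2.MORPH_OPEN,np.ones((5,5)))
    return rect(p,m,near,z)
E
python3 -c "
from h import *
print(wr('w1',(286,198),.015,.008,.025))
g=np.load('pics/w1.npz');p={k:g[k] for k in g};im=g['im'].astype(int)
hsv=cv2.cvtColor(g['im'],cv2.COLOR_RGB2HSV);m=((hsv[...,2]>190)&(hsv[...,1]>40)).astype(np.uint8)
m=cv2.morphologyEx(m,cv2.MORPH_CLOSE,np.ones((5,5)));print(rect(p,m,(286,198),.016),im[200,286],im[120,286])
"
```

```text
(array([ 642.5, -281.1,  101.6,   54.1]), 2.045)
(array([ 644.1, -283.5,   92.2,   52.5]), 2.047) [213 197 149] [171 161 141]
```

```bash
python3 -c "
from h import *
go(642.5,-281.1,189,.474)"
```

```text
t 2.15 pos [ 642.4 -284.8  326.8] slide [  3.3   2.  137.8] dr [-0.002   0.0002 -0.0116] q [-0.49  0.45  1.25 -0.    1.44 -0.95] rows>= 2.8
```

Request:
{"name": "servo_tool", "arguments": {"increments": [{"slide":[3,2,50],"dr":[0,0,-0.01],"jaw":0},{"slide":[3,2,90],"dr":[0,0,-0.01],"jaw":0},{"slide":[3,2,110],"dr":[0,0,-0.01],"jaw":0},{"slide":[3,2,110],"dr":[0,0,-0.01],"jaw":0},{"slide":[3,2,110],"dr":[0,0,-0.01],"jaw":0}]}}

```text
t: 2.65
tool_pos: [0.6419, -0.2749, 0.2198]
orientation: [-1.635, -2.682, 0.0]
force: [1.1, -1.1, -0.1]
opening: 0.0932
gripper_force: 0.0
```

```bash
python3 -c "
from h import *
go(642.5,-281.1,189,.474)"
```

```text
t 2.65 pos [ 641.9 -274.9  219.8] slide [-5.9 -2.3 30.8] dr [-0.0005 -0.0007  0.002 ] q [-0.48  0.53  1.34  0.    1.27 -0.95] rows>= 0.6
```

Request:
{"name": "servo_tool", "arguments": {"increments": [{"slide":[-6,-2.3,15],"dr":[0,0,0.002],"jaw":0},{"slide":[-6,-2.3,31],"dr":[0,0,0.002],"jaw":0},{"slide":[-6,-2.3,31],"dr":[0,0,0.002],"jaw":0},{"slide":[-6,-2.3,31],"dr":[0,0,0.002],"jaw":0}]}}

```text
t: 3.05
tool_pos: [0.6424, -0.2813, 0.1882]
orientation: [-1.637, -2.68, 0.0]
force: [-0.1, 0.4, 0.1]
opening: 0.0926
gripper_force: 0.0
```

```bash
python3 -c "
from h import *
go(642.5,-281.1,189,.474)"
```

```text
t 3.05 pos [ 642.4 -281.3  188.2] slide [ 0.1  0.2 -0.8] dr [-0.0006 -0.0009 -0.0001] q [-0.49  0.58  1.35  0.    1.22 -0.96] rows>= 0.0
```

Close on it, then lift.

Request:
{"name": "servo_tool", "arguments": {"increments": [{"slide":[0,0,0],"dr":[0,0,0],"jaw":1},{"slide":[0,0,0],"dr":[0,0,0],"jaw":1},{"slide":[0,0,0],"dr":[0,0,0],"jaw":1},{"slide":[0,0,0],"dr":[0,0,0],"jaw":1},{"slide":[0,0,0],"dr":[0,0,0],"jaw":1},{"slide":[0,0,0],"dr":[0,0,0],"jaw":1},{"slide":[0,0,0],"dr":[0,0,0],"jaw":1},{"slide":[0,0,0],"dr":[0,0,0],"jaw":1},{"slide":[0,0,-20],"dr":[0,0,0],"jaw":1},{"slide":[0,0,-50],"dr":[0,0,0],"jaw":1},{"slide":[0,0,-100],"dr":[0,0,0],"jaw":1},{"slide":[0,0,-120],"dr":[0,0,0],"jaw":1},{"slide":[0,0,-120],"dr":[0,0,0],"jaw":1}], "force": 25}}

```text
t: 4.35
tool_pos: [0.644, -0.282, 0.3146]
orientation: [1.633, 2.673, 0.001]
force: [0.5, 0.5, -0.3]
opening: 0.0536
gripper_force: 25.0
```

```bash
python3 -c "
from h import *
go(632.3,275.2,310,1.489-np.pi/2)"
```

```text
t 4.35 pos [ 644.  -282.   314.6] slide [501.2 243.9   2.2] dr [0.0069 0.0056 0.5558] q [-0.49  0.45  1.27 -0.    1.41 -0.96] rows>= 11.1
```

Request:
{"name": "servo_tool", "arguments": {"increments": [{"slide":[20,10,0],"dr":[0,0,0.02],"jaw":1},{"slide":[60,29,0],"dr":[0,0,0.06],"jaw":1},{"slide":[105,51,0],"dr":[0,0,0.12],"jaw":1},{"slide":[150,73,0],"dr":[0,0,0.17],"jaw":1},{"slide":[195,95,0],"dr":[0,0,0.22],"jaw":1},{"slide":[240,117,0],"dr":[0,0,0.27],"jaw":1},{"slide":[285,139,0],"dr":[0,0,0.32],"jaw":1},{"slide":[330,161,0],"dr":[0,0,0.37],"jaw":1},{"slide":[375,183,0],"dr":[0,0,0.42],"jaw":1},{"slide":[420,205,0],"dr":[0,0,0.47],"jaw":1},{"slide":[460,224,0],"dr":[0,0,0.51],"jaw":1},{"slide":[485,236,0],"dr":[0,0,0.54],"jaw":1},{"slide":[500,244,0],"dr":[0,0,0.556],"jaw":1},{"slide":[500,244,0],"dr":[0,0,0.556],"jaw":1},{"slide":[500,244,0],"dr":[0,0,0.556],"jaw":1},{"slide":[500,244,0],"dr":[0,0,0.556],"jaw":1}]}}

```text
t: 5.95
tool_pos: [0.6315, 0.2737, 0.3078]
orientation: [-2.311, -2.128, 0.002]
force: [-0.4, -0.7, -1.1]
opening: 0.0537
gripper_force: 25.0
```

```bash
python3 -c "
from h import *
go(632.3,275.2,240,1.489-np.pi/2)
shot('wrist','w2')"
```

```text
t 5.95 pos [631.5 273.7 307.8] slide [ 1.7  0.7 67.8] dr [-0.0011  0.0009 -0.0008] q [ 0.33  0.42  1.32 -0.    1.4   0.42] rows>= 1.4
```

View pics/w2.png

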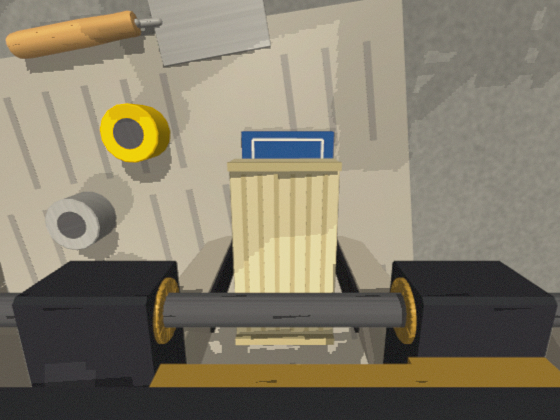

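The tray is held level. The plate's far edge runs (241,131)–(334,131), and the top of the tray's far rail runs (229,161)–(340,161). I'll check both against the expected centres.

```bash
python3 -c "
from h import *
g=np.load('pics/w2.npz');p={k:g[k] for k in g}
a=np.array([.6315,.2737]);th=1.489;l=np.array([np.cos(th),np.sin(th)]);s=np.array([l[1],-l[0]])
for uv,z,c in [((229,161),.1376,a),((340,161),.1376,a),((241,131),.006,[.6323,.2752]),((334,131),.006,[.6323,.2752])]:
    w=cast(p,uv,z)[0,:2]-c; print(np.round(1000*np.array([w@s,w@l]),1))
"
```

```text
[-25.8  51.5]
[26.  51.4]
[-37.8  58.7]
[41.8 58.6]
```

Request:
{"name": "servo_tool", "arguments": {"increments": [{"slide":[-0.8,2,30],"dr":[0,0,0],"jaw":1},{"slide":[-0.8,2,65],"dr":[0,0,0],"jaw":1},{"slide":[-0.8,2,85],"dr":[0,0,0],"jaw":1},{"slide":[-0.8,2,95],"dr":[0,0,0],"jaw":1},{"slide":[-0.8,2,100],"dr":[0,0,0],"jaw":1},{"slide":[-0.8,2,100],"dr":[0,0,0],"jaw":1},{"slide":[-0.8,2,100],"dr":[0,0,0],"jaw":1}]}}

```text
t: 6.7
tool_pos: [0.6342, 0.274, 0.2105]
orientation: [2.31, 2.128, 0.004]
force: [0.3, 0.5, 0.5]
opening: 0.0537
gripper_force: 25.0
```

```bash
python3 -c "
from h import *
go(633.5,273,194.5,1.489-np.pi/2)"
```

```text
t 6.7 pos [634.2 274.  210.5] slide [-1.1 -0.6 16. ] dr [ 0.0023 -0.001  -0.0004] q [ 0.33  0.52  1.38 -0.    1.24  0.42] rows>= 0.3
```

Request:
{"name": "servo_tool", "arguments": {"increments": [{"slide":[-1,-0.6,8],"dr":[0,0,0],"jaw":1},{"slide":[-1,-0.6,13],"dr":[0,0,0],"jaw":1},{"slide":[-1,-0.6,16],"dr":[0,0,0],"jaw":1},{"slide":[-1,-0.6,16],"dr":[0,0,0],"jaw":1},{"slide":[-1,-0.6,16],"dr":[0,0,0],"jaw":1},{"slide":[-1,-0.6,16],"dr":[0,0,0],"jaw":0},{"slide":[-1,-0.6,16],"dr":[0,0,0],"jaw":0},{"slide":[-1,-0.6,16],"dr":[0,0,0],"jaw":0},{"slide":[-1,-0.6,16],"dr":[0,0,0],"jaw":0},{"slide":[-1,-0.6,16],"dr":[0,0,0],"jaw":0},{"slide":[-1,-0.6,0],"dr":[0,0,0],"jaw":0},{"slide":[-1,-0.6,-45],"dr":[0,0,0],"jaw":0},{"slide":[-1,-0.6,-95],"dr":[0,0,0],"jaw":0},{"slide":[-1,-0.6,-120],"dr":[0,0,0],"jaw":0},{"slide":[-1,-0.6,-120],"dr":[0,0,0],"jaw":0},{"slide":[-1,-0.6,-120],"dr":[0,0,0],"jaw":0}]}}

```text
t: 8.3
tool_pos: [0.633, 0.2731, 0.3307]
orientation: [2.31, 2.128, 0.004]
force: [-0.6, -0.2, -0.2]
opening: 0.0929
gripper_force: 0.0
```

```bash
python3 -c "
from h import *
go(652.4,-33.7,330,1.196-np.pi/2)
shot('wrist','w3')
print(wr('w3',(285,210),.022,.013,.04))"
```

```text
t 8.3 pos [633.  273.1 330.7] slide [-304.2   44.5    0.4] dr [ 0.0024 -0.0015  0.2928] q [ 0.33  0.41  1.3  -0.    1.43  0.42] rows>= 6.1
(array([633.4, 273.8, 100.7,  54.2]), 1.487)
```

View pics/w3.png

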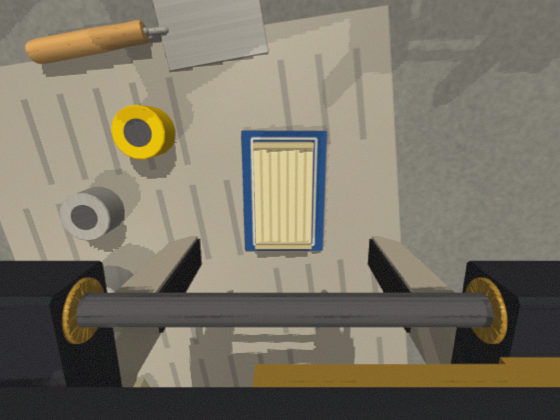

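The tray sits inside the white frame at (253..315, 140..248), square. Next, the module.

Request:
{"name": "servo_tool", "arguments": {"increments": [{"slide":[-20,3,0],"dr":[0,0,0.02],"jaw":0},{"slide":[-60,9,0],"dr":[0,0,0.06],"jaw":0},{"slide":[-105,15,0],"dr":[0,0,0.1],"jaw":0},{"slide":[-150,22,0],"dr":[0,0,0.15],"jaw":0},{"slide":[-200,29,0],"dr":[0,0,0.2],"jaw":0},{"slide":[-245,36,0],"dr":[0,0,0.24],"jaw":0},{"slide":[-280,41,0],"dr":[0,0,0.27],"jaw":0},{"slide":[-304,44.5,0],"dr":[0.002,-0.0015,0.293],"jaw":0},{"slide":[-304,44.5,0],"dr":[0.002,-0.0015,0.293],"jaw":0},{"slide":[-304,44.5,0],"dr":[0.002,-0.0015,0.293],"jaw":0},{"slide":[-304,44.5,0],"dr":[0.002,-0.0015,0.293],"jaw":0}]}}

```text
t: 9.45
tool_pos: [0.6518, -0.033, 0.3277]
orientation: [-2.595, -1.768, 0.006]
force: [-0.6, 0.3, 0.1]
opening: 0.0928
gripper_force: 0.0
```

```bash
python3 -c "
from h import *
p,im,d=shot('wrist','w4')
print(wr('w4',(285,200),.018,.008,.04))
go(652.4,-33.7,191,1.196-np.pi/2)"
```

```text
(array([652.4, -32.9,  67.3,  46. ]), 1.158)
t 9.5 pos [651.9 -32.6 328. ] slide [ -0.6   1.3 137. ] dr [-0.003   0.0018  0.001 ] q [-0.13  0.32  1.41 -0.    1.41  0.25] rows>= 2.7
```

View pics/w4.png

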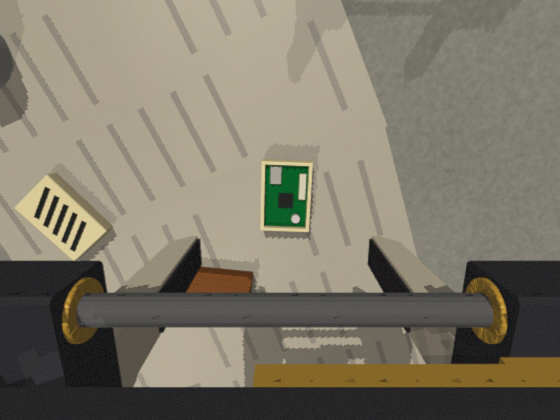

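```bash
python3 -c "
from h import *
go(652.4,-32.9,190,1.158-np.pi/2)"
```

```text
t 9.5 pos [651.9 -32.6 328. ] slide [  0.2   1.  138. ] dr [-0.003   0.0019  0.039 ] q [-0.13  0.32  1.41 -0.    1.41  0.25] rows>= 2.8
```

Request:
{"name": "servo_tool", "arguments": {"increments": [{"slide":[0.2,1,30],"dr":[-0.003,0.002,0.039],"jaw":0},{"slide":[0.2,1,70],"dr":[-0.003,0.002,0.039],"jaw":0},{"slide":[0.2,1,105],"dr":[-0.003,0.002,0.039],"jaw":0},{"slide":[0.2,1,122],"dr":[-0.003,0.002,0.039],"jaw":0},{"slide":[0.2,1,130],"dr":[-0.003,0.002,0.039],"jaw":0},{"slide":[0.2,1,130],"dr":[-0.003,0.002,0.039],"jaw":0},{"slide":[0.2,1,130],"dr":[-0.003,0.002,0.039],"jaw":0}]}}

```text
t: 10.2
tool_pos: [0.6539, -0.0338, 0.2008]
orientation: [2.628, 1.716, 0.005]
force: [-0.1, -0.5, 0.4]
opening: 0.0931
gripper_force: 0.0
```

```bash
python3 -c "
from h import *
go(652.4,-32.9,190,1.158-np.pi/2)"
```

```text
t 10.2 pos [653.9 -33.8 200.8] slide [ 0.2 -1.8 10.8] dr [ 0.004  -0.001  -0.0008] q [-0.13  0.45  1.5  -0.    1.19  0.28] rows>= 0.2
```

Request:
{"name": "servo_tool", "arguments": {"increments": [{"slide":[0.2,-1.5,10.8],"dr":[0.003,0,0],"jaw":0},{"slide":[0.2,-1.5,10.8],"dr":[0.003,0,0],"jaw":0},{"slide":[0.2,-1.5,10.8],"dr":[0.003,0,0],"jaw":0},{"slide":[0.2,-1.5,10.8],"dr":[0.003,0,0],"jaw":1},{"slide":[0.2,-1.5,10.8],"dr":[0.003,0,0],"jaw":1},{"slide":[0.2,-1.5,10.8],"dr":[0.003,0,0],"jaw":1},{"slide":[0.2,-1.5,10.8],"dr":[0.003,0,0],"jaw":1},{"slide":[0.2,-1.5,10.8],"dr":[0.003,0,0],"jaw":1},{"slide":[0.2,-1.5,10.8],"dr":[0.003,0,0],"jaw":1},{"slide":[0.2,-1.5,10.8],"dr":[0.003,0,0],"jaw":1},{"slide":[0.2,-1.5,10.8],"dr":[0.003,0,0],"jaw":1}], "force": 25}}

```text
t: 11.3
tool_pos: [0.6516, -0.0331, 0.188]
orientation: [-2.629, -1.717, 0.001]
force: [0.7, 0.4, -0.2]
opening: 0.0456
gripper_force: 25.0
```

```bash
python3 -c "
from h import *
go(633.4,273.8,310,1.487-np.pi/2)"
```

```text
t 11.3 pos [651.6 -33.1 188. ] slide [ 273.7 -140.4 -121.8] dr [-0.0016 -0.0005 -0.3302] q [-0.13  0.46  1.51  0.    1.18  0.28] rows>= 6.6
```

Request:
{"name": "servo_tool", "arguments": {"increments": [{"slide":[0,0,-25],"dr":[0,0,0],"jaw":1},{"slide":[0,0,-65],"dr":[0,0,0],"jaw":1},{"slide":[15,-8,-100],"dr":[0,0,-0.02],"jaw":1},{"slide":[50,-26,-120],"dr":[0,0,-0.06],"jaw":1},{"slide":[90,-46,-122],"dr":[0,0,-0.11],"jaw":1},{"slide":[133,-68,-122],"dr":[0,0,-0.16],"jaw":1},{"slide":[176,-90,-122],"dr":[0,0,-0.21],"jaw":1},{"slide":[215,-110,-122],"dr":[0,0,-0.26],"jaw":1},{"slide":[245,-126,-122],"dr":[0,0,-0.3],"jaw":1},{"slide":[265,-136,-122],"dr":[0,0,-0.32],"jaw":1},{"slide":[273.7,-140.4,-122],"dr":[0,0,-0.33],"jaw":1},{"slide":[273.7,-140.4,-122],"dr":[0,0,-0.33],"jaw":1},{"slide":[273.7,-140.4,-122],"dr":[0,0,-0.33],"jaw":1},{"slide":[273.7,-140.4,-122],"dr":[0,0,-0.33],"jaw":1}]}}

```text
t: 12.7
tool_pos: [0.6337, 0.2723, 0.3102]
orientation: [-2.314, -2.123, 0.001]
force: [0.3, 0.3, -0.1]
opening: 0.0457
gripper_force: 25.0
```

```bash
python3 -c "
from h import *
go(633.4,273.8,208.5,1.487-np.pi/2)
shot('wrist','w5')"
```

```text
t 12.7 pos [633.7 272.3 310.2] slide [  1.4  -0.3 101.7] dr [-0.0016 -0.0003 -0.0021] q [0.33 0.43 1.31 0.   1.41 0.42] rows>= 2.0
```

View pics/w5.png

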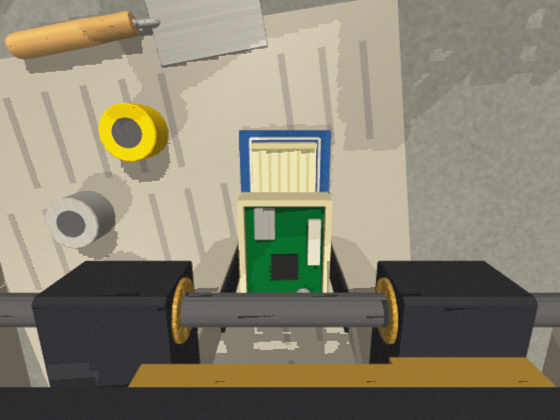

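The module is held level, with its far rim edge at (238..331, 194) and the tray's far rail edge at about (250..318, 141).

```bash
python3 -c "
from h import *
g=np.load('pics/w5.npz');p={k:g[k] for k in g}
th=1.487;l=np.array([np.cos(th),np.sin(th)]);s=np.array([l[1],-l[0]])
for uv,z,c in [((238,194),.1402,[.6337,.2723]),((331,194),.1402,[.6337,.2723]),((250,141),.024,[.6334,.2738]),((318,141),.024,[.6334,.2738])]:
    w=cast(p,uv,z)[0,:2]-c; print(np.round(1000*np.array([w@s,w@l]),1))
"
```

```text
[-22.2  36. ]
[22.4 35.9]
[-27.6  51.8]
[27.8 51.7]
```

Request:
{"name": "servo_tool", "arguments": {"increments": [{"slide":[0.2,-0.3,30],"dr":[0,0,-0.002],"jaw":1},{"slide":[0.2,-0.3,65],"dr":[0,0,-0.002],"jaw":1},{"slide":[0.2,-0.3,80],"dr":[0,0,-0.002],"jaw":1},{"slide":[0.2,-0.3,88],"dr":[0,0,-0.002],"jaw":1},{"slide":[0.2,-0.3,90],"dr":[0,0,-0.002],"jaw":1},{"slide":[0.2,-0.3,90],"dr":[0,0,-0.002],"jaw":1},{"slide":[0.2,-0.3,90],"dr":[0,0,-0.002],"jaw":1}]}}

```text
t: 13.45
tool_pos: [0.6338, 0.2743, 0.2222]
orientation: [-2.31, -2.128, -0.003]
force: [0.2, -1.0, 0.1]
opening: 0.0458
gripper_force: 25.0
```

```bash
python3 -c "
from h import *
go(633.3,272.6,208.5,1.487-np.pi/2)"
```

```text
t 13.45 pos [633.8 274.3 222.2] slide [-1.8 -0.3 13.7] dr [ 0.0011 -0.0019  0.0017] q [0.33 0.51 1.37 0.   1.26 0.42] rows>= 0.3
```

Request:
{"name": "servo_tool", "arguments": {"increments": [{"slide":[-1.6,-0.3,6],"dr":[0,0,0.001],"jaw":1},{"slide":[-1.6,-0.3,11],"dr":[0,0,0.001],"jaw":1},{"slide":[-1.6,-0.3,13.5],"dr":[0,0,0.001],"jaw":1},{"slide":[-1.6,-0.3,13.5],"dr":[0,0,0.001],"jaw":1},{"slide":[-1.6,-0.3,13.5],"dr":[0,0,0.001],"jaw":1},{"slide":[-1.6,-0.3,13.5],"dr":[0,0,0],"jaw":0},{"slide":[-1.6,-0.3,13.5],"dr":[0,0,0],"jaw":0},{"slide":[-1.6,-0.3,13.5],"dr":[0,0,0],"jaw":0},{"slide":[-1.6,-0.3,13.5],"dr":[0,0,0],"jaw":0},{"slide":[-1.6,-0.3,13.5],"dr":[0,0,0],"jaw":0},{"slide":[-1.6,-0.3,0],"dr":[0,0,0],"jaw":0},{"slide":[-1.6,-0.3,-45],"dr":[0,0,0],"jaw":0},{"slide":[-1.6,-0.3,-90],"dr":[0,0,0],"jaw":0},{"slide":[-1.6,-0.3,-110],"dr":[0,0,0],"jaw":0},{"slide":[-1.6,-0.3,-110],"dr":[0,0,0],"jaw":0},{"slide":[-1.6,-0.3,-110],"dr":[0,0,0],"jaw":0}]}}

```text
t: 15.05
tool_pos: [0.6328, 0.2725, 0.3312]
orientation: [-2.31, -2.128, -0.001]
force: [-1.1, 1.0, -0.5]
opening: 0.0929
gripper_force: 0.0
```

```bash
python3 -c "
from h import *
shot('wrist','w6')
print(wr('w6',(285,200),.038,.029,.06), wr('w6',(285,200),.022,.013,.06))
go(444.3,26.7,330,1.92-np.pi/2)"
```

```text
(array([632.7, 273.2,  66.1,  46. ]), 1.488) (array([633.2, 273.2, 100.8,  54.2]), 1.488)
t 15.1 pos [632.3 272.3 329.4] slide [-2.602e+02 -1.673e+02 -2.000e-01] dr [-0.0026 -0.0008 -0.4312] q [0.33 0.41 1.3  0.   1.44 0.41] rows>= 6.2
```

View pics/w6.png

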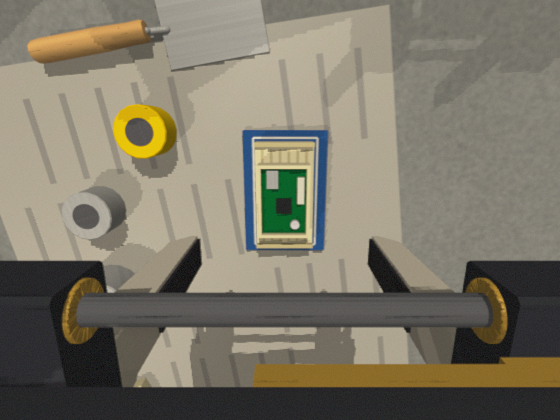

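The module sits centred on the tray within 1 mm, spanning (258..313, 163..243). Next, the cover.

Request:
{"name": "servo_tool", "arguments": {"increments": [{"slide":[-20,-13,0],"dr":[0,0,-0.03],"jaw":0},{"slide":[-55,-35,0],"dr":[0,0,-0.09],"jaw":0},{"slide":[-95,-61,0],"dr":[0,0,-0.16],"jaw":0},{"slide":[-135,-87,0],"dr":[0,0,-0.23],"jaw":0},{"slide":[-175,-113,0],"dr":[0,0,-0.3],"jaw":0},{"slide":[-215,-138,0],"dr":[0,0,-0.36],"jaw":0},{"slide":[-245,-157,0],"dr":[0,0,-0.41],"jaw":0},{"slide":[-260,-167,0],"dr":[-0.001,0,-0.431],"jaw":0},{"slide":[-260,-167,0],"dr":[-0.001,0,-0.431],"jaw":0},{"slide":[-260,-167,0],"dr":[-0.001,0,-0.431],"jaw":0},{"slide":[-260,-167,0],"dr":[-0.001,0,-0.431],"jaw":0},{"slide":[-260,-167,0],"dr":[-0.001,0,-0.431],"jaw":0}]}}

```text
t: 16.3
tool_pos: [0.4453, 0.0277, 0.3299]
orientation: [-1.8, -2.573, -0.0]
force: [0.3, 0.5, -0.1]
opening: 0.0931
gripper_force: 0.0
```

```bash
python3 -c "
from h import *
p,im,d=shot('wrist','w7')
(c,y)=r=wr('w7',(285,200),.014,.007,.03);print(r)
go(c[0],c[1],190,y-np.pi/2)"
```

```text
(array([442.4,  24.8,  74.3,  49.7]), 1.914)
t 16.35 pos [445.3  27.7 330. ] slide [ -1.9  -3.6 140. ] dr [-0.0007 -0.0015  0.0067] q [-0.05 -0.25  1.99  0.    1.4  -0.4 ] rows>= 2.8
```

View pics/w7.png

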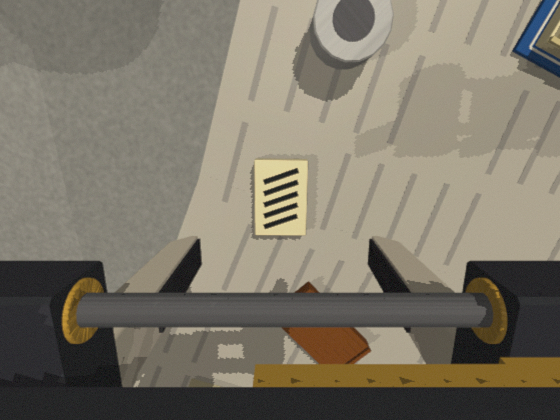

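The good vented cover is at (254..308, 160..237), aligned with the fingers and clear all round.

Request:
{"name": "servo_tool", "arguments": {"increments": [{"slide":[-1.9,-3.6,30],"dr":[0,0,0.007],"jaw":0},{"slide":[-1.9,-3.6,70],"dr":[0,0,0.007],"jaw":0},{"slide":[-1.9,-3.6,105],"dr":[0,0,0.007],"jaw":0},{"slide":[-1.9,-3.6,122],"dr":[0,0,0.007],"jaw":0},{"slide":[-1.9,-3.6,130],"dr":[0,0,0.007],"jaw":0},{"slide":[-1.9,-3.6,130],"dr":[0,0,0.007],"jaw":0},{"slide":[-1.9,-3.6,130],"dr":[0,0,0.007],"jaw":0}]}}

```text
t: 17.05
tool_pos: [0.4429, 0.0243, 0.2013]
orientation: [1.81, 2.567, 0.002]
force: [-0.3, -0.1, 0.1]
opening: 0.0931
gripper_force: 0.0
```

```bash
python3 -c "
from h import *
go(442.4,24.8,189,1.914-np.pi/2)"
```

```text
t 17.05 pos [442.9  24.3 201.3] slide [ 0.6 -0.3 12.3] dr [ 0.0011 -0.0006 -0.0008] q [-0.06 -0.09  2.1   0.    1.13 -0.4 ] rows>= 0.2
```

Request:
{"name": "servo_tool", "arguments": {"increments": [{"slide":[0.5,-0.3,8],"dr":[0,0,0],"jaw":0},{"slide":[0.5,-0.3,12],"dr":[0,0,0],"jaw":0},{"slide":[0.5,-0.3,12],"dr":[0,0,0],"jaw":0},{"slide":[0.5,-0.3,12],"dr":[0,0,0],"jaw":1},{"slide":[0.5,-0.3,12],"dr":[0,0,0],"jaw":1},{"slide":[0.5,-0.3,12],"dr":[0,0,0],"jaw":1},{"slide":[0.5,-0.3,12],"dr":[0,0,0],"jaw":1},{"slide":[0.5,-0.3,12],"dr":[0,0,0],"jaw":1},{"slide":[0.5,-0.3,12],"dr":[0,0,0],"jaw":1},{"slide":[0.5,-0.3,12],"dr":[0,0,0],"jaw":1},{"slide":[0.5,-0.3,12],"dr":[0,0,0],"jaw":1}], "force": 25}}

```text
t: 18.15
tool_pos: [0.4417, 0.0245, 0.1883]
orientation: [-1.81, -2.566, -0.001]
force: [0.1, 0.5, 1.3]
opening: 0.0495
gripper_force: 25.0
```

```bash
python3 -c "
from h import *
go(632.8,273.2,325,1.488-np.pi/2)"
```

```text
t 18.15 pos [441.7  24.5 188.3] slide [ 170.3  263.4 -136.5] dr [-3.000e-04 -1.100e-03  4.248e-01] q [-0.06 -0.07  2.11  0.    1.1  -0.4 ] rows>= 6.8
```

Request:
{"name": "servo_tool", "arguments": {"increments": [{"slide":[0,0,-25],"dr":[0,0,0],"jaw":1},{"slide":[0,0,-65],"dr":[0,0,0],"jaw":1},{"slide":[0,0,-105],"dr":[0,0,0],"jaw":1},{"slide":[10,15,-130],"dr":[0,0,0.03],"jaw":1},{"slide":[32,49,-136.5],"dr":[0,0,0.09],"jaw":1},{"slide":[57,88,-136.5],"dr":[0,0,0.15],"jaw":1},{"slide":[83,128,-136.5],"dr":[0,0,0.21],"jaw":1},{"slide":[110,170,-136.5],"dr":[0,0,0.28],"jaw":1},{"slide":[135,209,-136.5],"dr":[0,0,0.34],"jaw":1},{"slide":[156,241,-136.5],"dr":[0,0,0.39],"jaw":1},{"slide":[167,258,-136.5],"dr":[0,0,0.42],"jaw":1},{"slide":[170.3,263.4,-136.5],"dr":[0,-0.001,0.425],"jaw":1},{"slide":[170.3,263.4,-136.5],"dr":[0,-0.001,0.425],"jaw":1},{"slide":[170.3,263.4,-136.5],"dr":[0,-0.001,0.425],"jaw":1},{"slide":[170.3,263.4,-136.5],"dr":[0,-0.001,0.425],"jaw":1}]}}

```text
t: 19.65
tool_pos: [0.6324, 0.2721, 0.325]
orientation: [-2.312, -2.127, 0.001]
force: [-0.4, 0.6, -0.5]
opening: 0.0493
gripper_force: 25.0
```

```bash
python3 -c "
from h import *
go(632.8,273.2,227,1.488-np.pi/2)
shot('wrist','w8')"
```

```text
t 19.65 pos [632.4 272.1 325. ] slide [ 1.2  0.3 98. ] dr [-0.0007  0.0003 -0.0008] q [ 0.33  0.41  1.3  -0.    1.43  0.42] rows>= 2.0
```

View pics/w8.png

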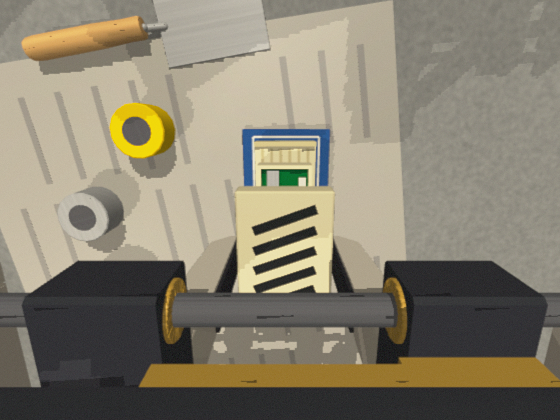

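The cover is held square, with its far edge at (236..334, 187).

```bash
python3 -c "
from h import *
g=np.load('pics/w8.npz');p={k:g[k] for k in g}
th=1.488;l=np.array([np.cos(th),np.sin(th)]);s=np.array([l[1],-l[0]])
for uv,z,c in [((236,187),.1507,[.6324,.2721]),((334,187),.1507,[.6324,.2721]),((257,164),.038,[.6328,.2732]),((313,164),.038,[.6328,.2732])]:
    w=cast(p,uv,z)[0,:2]-c; print(np.round(1000*np.array([w@s,w@l]),1))
"
```

```text
[-23.6  38.3]
[24.5 38.3]
[-22.9  33. ]
[23.7 33. ]
```

Request:
{"name": "servo_tool", "arguments": {"increments": [{"slide":[0.5,0.3,30],"dr":[0,0,0],"jaw":1},{"slide":[0.5,0.3,62],"dr":[0,0,0],"jaw":1},{"slide":[0.5,0.3,78],"dr":[0,0,0],"jaw":1},{"slide":[0.5,0.3,86],"dr":[0,0,0],"jaw":1},{"slide":[0.5,0.3,86],"dr":[0,0,0],"jaw":1},{"slide":[0.5,0.3,86],"dr":[0,0,0],"jaw":1},{"slide":[0.5,0.3,86],"dr":[0,0,0],"jaw":1}]}}

```text
t: 20.4
tool_pos: [0.6339, 0.2739, 0.2411]
orientation: [2.311, 2.127, 0.004]
force: [-0.3, -0.6, 0.5]
opening: 0.0497
gripper_force: 25.0
```

```bash
python3 -c "
from h import *
go(632.8,272.5,226.8,1.488-np.pi/2)"
```

```text
t 20.4 pos [633.9 273.9 241.1] slide [-1.5 -1.  14.3] dr [ 0.0025 -0.0013 -0.0002] q [0.33 0.49 1.36 0.   1.29 0.42] rows>= 0.3
```

Request:
{"name": "servo_tool", "arguments": {"increments": [{"slide":[-1.2,-0.8,6],"dr":[0,0,0],"jaw":1},{"slide":[-1.2,-0.8,11],"dr":[0,0,0],"jaw":1},{"slide":[-1.2,-0.8,14],"dr":[0,0,0],"jaw":1},{"slide":[-1.2,-0.8,14],"dr":[0,0,0],"jaw":1},{"slide":[-1.2,-0.8,14],"dr":[0,0,0],"jaw":1},{"slide":[-1.2,-0.8,14],"dr":[0,0,0],"jaw":0},{"slide":[-1.2,-0.8,14],"dr":[0,0,0],"jaw":0},{"slide":[-1.2,-0.8,14],"dr":[0,0,0],"jaw":0},{"slide":[-1.2,-0.8,14],"dr":[0,0,0],"jaw":0},{"slide":[-1.2,-0.8,14],"dr":[0,0,0],"jaw":0},{"slide":[-1.2,-0.8,0],"dr":[0,0,0],"jaw":0},{"slide":[-1.2,-0.8,-45],"dr":[0,0,0],"jaw":0},{"slide":[-1.2,-0.8,-90],"dr":[0,0,0],"jaw":0},{"slide":[-1.2,-0.8,-100],"dr":[0,0,0],"jaw":0},{"slide":[-1.2,-0.8,-100],"dr":[0,0,0],"jaw":0},{"slide":[-1.2,-0.8,-100],"dr":[0,0,0],"jaw":0}]}}

```text
t: 22.0
tool_pos: [0.632, 0.2724, 0.3384]
orientation: [-2.311, -2.127, 0.001]
force: [-0.1, 0.4, -0.6]
opening: 0.093
gripper_force: 0.0
```

```bash
python3 -c "
from h import *
shot('wrist','w9')
print(wr('w9',(285,200),.052,.045,.08), wr('w9',(285,200),.022,.013,.08), wr('w9',(90,213),.03,.022,.04))
go(449.4,273.2,330,1.2)"
```

```text
(array([632.5, 272.3,  73.6,  49.8]), 1.487) (array([632.7, 273.8, 100.9,  55.4]), 1.488) (array([453.4, 273.1,  48.8,  44.8]), 3.058)
t 22.05 pos [631.7 272.3 337. ] slide [ -14.2 -181.7    7.6] dr [-3.300e-03 -9.000e-04 -1.283e+00] q [0.33 0.4  1.29 0.   1.45 0.42] rows>= 8.6
```

View pics/w9.png

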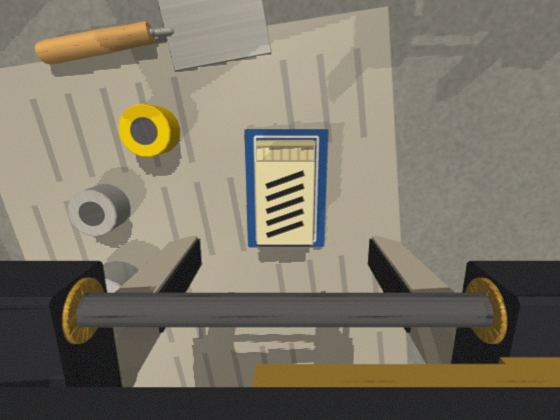

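The cover is seated and square at (254..315, 160..244). The weight comes next; the current yaw suits it because the jaw line runs along x, away from the neighbours.

```bash
python3 -c "
from h import *
go(451,273,330,1.488-np.pi/2)"
```

```text
t 22.05 pos [631.7 272.3 337. ] slide [ -14.2 -180.1    7.6] dr [-0.003   0.0012 -0.0002] q [0.33 0.4  1.29 0.   1.45 0.42] rows>= 3.6
```

Request:
{"name": "servo_tool", "arguments": {"increments": [{"slide":[-2,-25,3],"dr":[0,0,0],"jaw":0},{"slide":[-5,-65,7],"dr":[0,0,0],"jaw":0},{"slide":[-8,-110,7],"dr":[0,0,0],"jaw":0},{"slide":[-12,-150,7],"dr":[0,0,0],"jaw":0},{"slide":[-14,-173,7],"dr":[0,0,0],"jaw":0},{"slide":[-14,-180,7],"dr":[-0.001,0,0],"jaw":0},{"slide":[-14,-180,7],"dr":[-0.001,0,0],"jaw":0},{"slide":[-14,-180,7],"dr":[-0.001,0,0],"jaw":0},{"slide":[-14,-180,7],"dr":[-0.001,0,0],"jaw":0},{"slide":[-14,-180,7],"dr":[-0.001,0,0],"jaw":0}]}}

```text
t: 23.05
tool_pos: [0.4525, 0.2733, 0.3318]
orientation: [2.312, 2.126, 0.0]
force: [0.5, -0.8, -1.0]
opening: 0.0931
gripper_force: 0.0
```

```bash
python3 -c "
from h import *
p,im,d=shot('wrist','w10')
print(wr('w10',(285,200),.03,.026,.034))
P=cloud(p,d);m=(P[...,2]>.024)&(P[...,2]<.036);q=P[m];q=q[np.hypot(q[:,0]-.451,q[:,1]-.273)<.04]
print(q.max(0),q.min(0),len(q))
go(451,273,190,1.488-np.pi/2)"
```

```text
(array([451.2, 272.5,  44.8,  44.5]), 1.486)
[0.47354219 0.29511205 0.03262772] [0.42856233 0.24980078 0.02410937] 1954
t 23.1 pos [452.4 273.3 331.8] slide [ -0.4  -1.4 141.8] dr [ 0.0004  0.0002 -0.0009] q [ 0.45 -0.02  1.78 -0.    1.38  0.53] rows>= 2.8
```

View pics/w10.png

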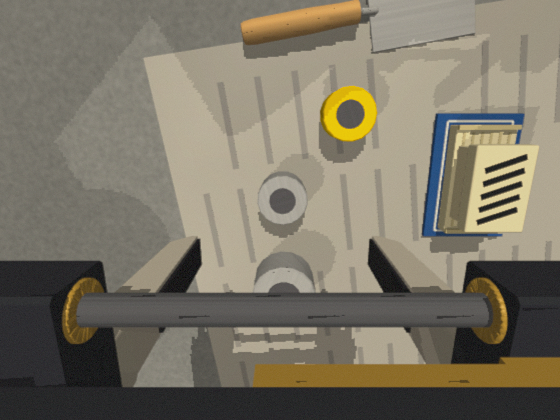

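The small grey weight at (282,200) lies between the fingers. The big grey one at (284,285) and the yellow one are clear of the jaw line.

Request:
{"name": "servo_tool", "arguments": {"increments": [{"slide":[-0.9,-1.4,30],"dr":[0,0,0],"jaw":0},{"slide":[-0.9,-1.4,70],"dr":[0,0,0],"jaw":0},{"slide":[-0.9,-1.4,105],"dr":[0,0,0],"jaw":0},{"slide":[-0.9,-1.4,125],"dr":[0,0,0],"jaw":0},{"slide":[-0.9,-1.4,130],"dr":[0,0,0],"jaw":0},{"slide":[-0.9,-1.4,130],"dr":[0,0,0],"jaw":0},{"slide":[-0.9,-1.4,130],"dr":[0,0,0],"jaw":0}]}}

```text
t: 23.8
tool_pos: [0.4512, 0.273, 0.2035]
orientation: [2.311, 2.127, 0.004]
force: [-1.3, -0.2, 0.2]
opening: 0.0929
gripper_force: 0.0
```

```bash
python3 -c "
from h import *
go(451,272.5,190,1.488-np.pi/2)"
```

```text
t 23.8 pos [451.2 273.  203.5] slide [-0.5 -0.2 13.5] dr [ 0.0025 -0.0011 -0.0003] q [ 0.45  0.13  1.87 -0.    1.13  0.53] rows>= 0.3
```

Request:
{"name": "servo_tool", "arguments": {"increments": [{"slide":[-0.5,-0.2,8],"dr":[0.001,0,0],"jaw":0},{"slide":[-0.5,-0.2,13],"dr":[0.001,0,0],"jaw":0},{"slide":[-0.5,-0.2,13],"dr":[0.001,0,0],"jaw":0},{"slide":[-0.5,-0.2,13],"dr":[0.001,0,0],"jaw":1},{"slide":[-0.5,-0.2,13],"dr":[0.001,0,0],"jaw":1},{"slide":[-0.5,-0.2,13],"dr":[0.001,0,0],"jaw":1},{"slide":[-0.5,-0.2,13],"dr":[0.001,0,0],"jaw":1},{"slide":[-0.5,-0.2,13],"dr":[0.001,0,0],"jaw":1},{"slide":[-0.5,-0.2,13],"dr":[0.001,0,0],"jaw":1},{"slide":[-0.5,-0.2,13],"dr":[0.001,0,0],"jaw":1},{"slide":[-0.5,-0.2,13],"dr":[0.001,0,0],"jaw":1}], "force": 40}}

```text
t: 24.9
tool_pos: [0.4501, 0.2722, 0.1891]
orientation: [-2.312, -2.127, 0.0]
force: [1.1, -0.3, -0.7]
opening: 0.0443
gripper_force: 40.0
```

```bash
python3 -c "
from h import *
go(632.5,272.3,320,1.488-np.pi/2)"
```

```text
t 24.9 pos [450.1 272.2 189.1] slide [  15.3  181.7 -131. ] dr [-0.0002 -0.0001 -0.0002] q [0.45 0.15 1.88 0.   1.11 0.53] rows>= 4.5
```

Request:
{"name": "servo_tool", "arguments": {"increments": [{"slide":[0,0,-20],"dr":[0,0,0],"jaw":1},{"slide":[0,0,-55],"dr":[0,0,0],"jaw":1},{"slide":[0,0,-95],"dr":[0,0,0],"jaw":1},{"slide":[0,0,-122],"dr":[0,0,0],"jaw":1},{"slide":[1,10,-131],"dr":[0,0,0],"jaw":1},{"slide":[3,35,-131],"dr":[0,0,0],"jaw":1},{"slide":[6,70,-131],"dr":[0,0,0],"jaw":1},{"slide":[9,108,-131],"dr":[0,0,0],"jaw":1},{"slide":[12,142,-131],"dr":[0,0,0],"jaw":1},{"slide":[14,166,-131],"dr":[0,0,0],"jaw":1},{"slide":[15,178,-131],"dr":[0,0,0],"jaw":1},{"slide":[15.3,181.7,-131],"dr":[0,0,0],"jaw":1},{"slide":[15.3,181.7,-131],"dr":[0,0,0],"jaw":1},{"slide":[15.3,181.7,-131],"dr":[0,0,0],"jaw":1},{"slide":[15.3,181.7,-131],"dr":[0,0,0],"jaw":1},{"slide":[15.3,181.7,-131],"dr":[0,0,0],"jaw":1}]}}

```text
t: 26.5
tool_pos: [0.6319, 0.2726, 0.3202]
orientation: [-2.311, -2.128, 0.0]
force: [0.5, -0.1, -3.6]
opening: 0.0443
gripper_force: 40.0
```

```bash
python3 -c "
from h import *
go(632.5,272.3,242,1.488-np.pi/2)
shot('wrist','w11')"
```

```text
t 26.5 pos [631.9 272.6 320.2] slide [-0.2  0.6 78.2] dr [-0.0004 -0.0001  0.0003] q [0.33 0.41 1.31 0.   1.42 0.42] rows>= 1.6
```

View pics/w11.png

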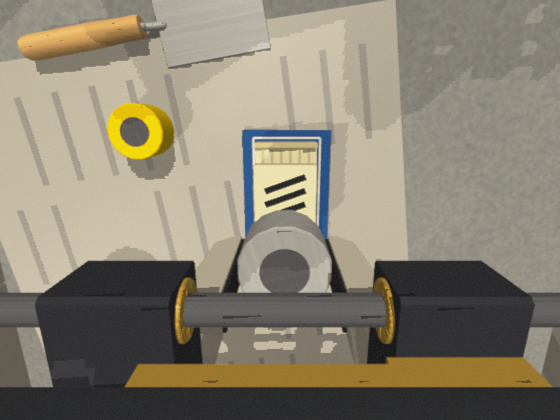

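The weight is held upright and sits over the stack, with its dark disc centred at about (285,270).

```bash
python3 -c "
from h import *
g=np.load('pics/w11.npz');p={k:g[k] for k in g}
print(cast(p,(285,270),.1611))"
```

```text
[[0.63245318 0.27397079 0.1611    ]]
```

Request:
{"name": "servo_tool", "arguments": {"increments": [{"slide":[-0.2,0.6,25],"dr":[0,0,0],"jaw":1},{"slide":[-0.2,0.6,48],"dr":[0,0,0],"jaw":1},{"slide":[-0.2,0.6,62],"dr":[0,0,0],"jaw":1},{"slide":[-0.2,0.6,66],"dr":[0,0,0],"jaw":1},{"slide":[-0.2,0.6,66],"dr":[0,0,0],"jaw":1},{"slide":[-0.2,0.6,66],"dr":[0,0,0],"jaw":1},{"slide":[-0.2,0.6,66],"dr":[0,0,0],"jaw":1},{"slide":[-0.2,0.6,66],"dr":[0,0,0],"jaw":1}]}}

```text
t: 27.35
tool_pos: [0.6335, 0.2723, 0.2553]
orientation: [2.311, 2.127, 0.003]
force: [-0.6, -0.0, -3.5]
opening: 0.0441
gripper_force: 40.0
```

```bash
python3 -c "
from h import *
go(632.5,272.3,242,1.488-np.pi/2);print(read_state()['force'])"
```

```text
t 27.35 pos [633.5 272.3 255.3] slide [-0.1 -1.  13.3] dr [ 0.0015 -0.0008 -0.0002] q [0.33 0.47 1.36 0.   1.31 0.41] rows>= 0.3
[-0.60571547 -0.0089268  -3.49965743]
```

Request:
{"name": "servo_tool", "arguments": {"increments": [{"slide":[0,-0.8,4],"dr":[0.001,0,0],"jaw":1},{"slide":[0,-0.8,7],"dr":[0.001,0,0],"jaw":1},{"slide":[0,-0.8,9],"dr":[0.001,0,0],"jaw":1},{"slide":[0,-0.8,10],"dr":[0.001,0,0],"jaw":1},{"slide":[0,-0.8,11],"dr":[0.001,0,0],"jaw":1},{"slide":[0,-0.8,11.7],"dr":[0.001,0,0],"jaw":1},{"slide":[0,-0.8,12.2],"dr":[0.001,0,0],"jaw":1},{"slide":[0,-0.8,12.6],"dr":[0.001,0,0],"jaw":1},{"slide":[0,-0.8,13],"dr":[0.001,0,0],"jaw":1},{"slide":[0,-0.8,13],"dr":[0.001,0,0],"jaw":1},{"slide":[0,-0.8,13],"dr":[0.001,0,0],"jaw":1}]}}

```text
t: 28.45
tool_pos: [0.6323, 0.2722, 0.2411]
orientation: [-2.311, -2.127, 0.001]
force: [-0.7, 0.1, -2.3]
opening: 0.0445
gripper_force: 40.0
```

Request:
{"name": "servo_tool", "arguments": {"increments": [{"slide":[0,0,0.2],"dr":[0,0,0],"jaw":1},{"slide":[0,0,0.4],"dr":[0,0,0],"jaw":1},{"slide":[0,0,0.4],"dr":[0,0,0],"jaw":1},{"slide":[0,0,0.4],"dr":[0,0,0],"jaw":1}]}}

```text
t: 28.85
tool_pos: [0.6323, 0.2722, 0.2411]
orientation: [-2.311, -2.127, 0.001]
force: [-3.2, -1.0, 3.6]
opening: 0.0445
gripper_force: 40.0
```

The force went from −3.5 to +3.6 N, so the weight is resting on the cover. I'll ease the grip, open and lift.

Request:
{"name": "servo_tool", "arguments": {"increments": [{"slide":[0,0,-0.2],"dr":[0,0,0],"jaw":1},{"slide":[0,0,-0.2],"dr":[0,0,0],"jaw":1},{"slide":[0,0,-0.2],"dr":[0,0,0],"jaw":0},{"slide":[0,0,-0.2],"dr":[0,0,0],"jaw":0},{"slide":[0,0,-0.2],"dr":[0,0,0],"jaw":0},{"slide":[0,0,-0.2],"dr":[0,0,0],"jaw":0},{"slide":[0,0,-0.2],"dr":[0,0,0],"jaw":0},{"slide":[0,0,-0.2],"dr":[0,0,0],"jaw":0},{"slide":[0,0,-10],"dr":[0,0,0],"jaw":0},{"slide":[0,0,-45],"dr":[0,0,0],"jaw":0},{"slide":[0,0,-85],"dr":[0,0,0],"jaw":0},{"slide":[0,0,-100],"dr":[0,0,0],"jaw":0},{"slide":[0,0,-100],"dr":[0,0,0],"jaw":0},{"slide":[0,0,-100],"dr":[0,0,0],"jaw":0},{"slide":[0,0,-100],"dr":[0,0,0],"jaw":0}], "force": 5}}

```text
t: 30.35
tool_pos: [0.6317, 0.2719, 0.3378]
orientation: [-2.31, -2.126, 0.007]
force: [-0.1, -0.3, -0.4]
opening: 0.0931
gripper_force: 0.0
```

```bash
python3 -c "
from h import *
p,im,d=shot('wrist','w12')
print(wr('w12',(285,200),.082,.075,.1),wr('w12',(285,200),.052,.045,.1),wr('w12',(285,200),.022,.013,.1))"
```

```text
(array([632.4, 273.1,  45.4,  45.3]), 1.488) (array([632.4, 272.5,  73.4,  51. ]), 1.489) (array([632.6, 274. , 100.6,  56.8]), 1.489)
```

View pics/w12.png

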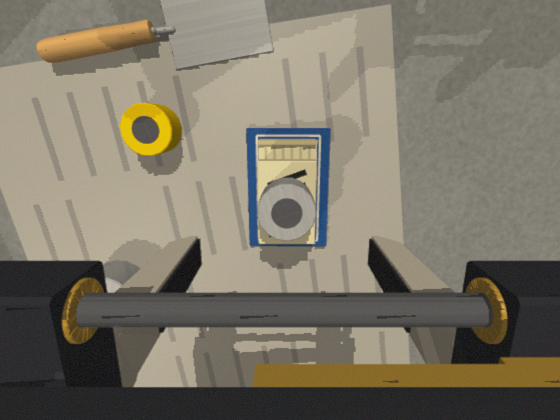

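The picture shows the complete stack: the weight is centred at (286,212) on the cover, all layers agree within about 1.5 mm, and the gripper is clear.

```bash
python3 -c "
from plant import *
print(close_job())"
```

```text
the job is handed in; nothing more can be done
None
```

The job is handed in: tray, module, good cover and weight are stacked on the blue plate, each centred within about 1.5 mm of the part below, finished at about 30 s of the 115 s allowed. The hand-in gave no verdict.

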